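# Set the glass cell in the photometer's light path

### The arm

A 6-joint arm with a two-finger parallel gripper is mounted at the origin on the work surface. World frame = base frame: x ahead of the robot, y to its left, z up, the work surface at z = 0. Lengths are in mm, angles in rad, forces in N, time in s.
With the tool pointing down it reaches from about 275 to 750 mm from the base axis. Payload 10.2 kg.
Tool frame: the origin (TCP) lies between the finger pads; the fingertips stand 14 mm ahead of it and the grasp point (between the pads) lies 5 mm behind it (tip_reach is the distance from the TCP to the fingertips, in mm); z points along the fingers, y is the line along which they close (so a half turn about z gives the same grasp; the last joint's range is limited). The gripper opens to 85 mm and grips with 20 to 120 N. Pads are 22 mm wide; open, the fingers measure 114 mm over their backs; the gripper's body (76 mm by 85 mm) begins 54 mm behind the grasp point. The pads swing forward as they close: fully open they stand 13 mm farther back than shut.
Start: joints at [-1.463, 0.313, 1.498, -0, 1.331, -0.223], TCP at [170.507, -496.547, 245.294] pointing down, gripper open.
Joint ranges: [-2.94, 2.94], [-0.97, 2.17], [0.19, 2.56], [-1.23, 4.37], [0.02, 3.11], [-2.88, 2.88]. Speed limits (rad/s): [2.39, 2.39, 3.01, 3.14, 3.14, 3.14].

### API

Orientations are given as a unit quaternion [w, x, y, z].
In Python, from rig import * gives the robot as it stands.
- The arm moves only by the tool arm_command, never from a script. Its argument "steps" is a list that holds one entry, the list of rows, each a list of 7 numbers: the opening, from 0 (shut) to 1 (fully open), then the shift along the tool's x, y, z each as a share of 0.05 m, from -1 to 1, then the turn, a rotation vector about the tool's x, y, z each as a share of 0.15 rad, from -1 to 1. A call has 1 to 8 rows; each row shifts and turns the commanded pose from where the row before left it, along the tool's axes as they then stand; what a row does not reach is not made up. A row lasts 1/8 s, in which the tool goes at most 62.5 mm and 10.7 degrees, less where a joint would pass 70% of its speed; a pose out of reach is approached as far as the arm can. A call with a number of a shift or a turn outside -1 to 1 is refused whole. A call with a gripper value outside its range is refused whole. The fingers move at their own pace and stop on an object; "squeeze" is the grip in N (left out, the last holds). Time passes only in rows, so rows that do not move let the fingers close. It gives the time, the measured TCP pose, the force, the opening and the grip force at its end, in the units of the state.
- sense(): the state, without advancing time (a new reading comes with each control period).
- capture(name): name is "scene" or "side" or "wrist"; returns the picture (384x512x3 uint8, red, green, blue); there is no depth.
- get_calibration(name): a dict with "intrinsics" (3x3 intrinsics, pixels), "D" ([k1, k2, p1, p2, k3] as OpenCV has them; the pictures are not rectified), "rvec" (rotation vector, rad) and "tvec" (3), from world to camera coordinates, as OpenCV has them; the wrist camera has in their place "T_tool_cam" (4x4, takes a point from camera to tool coordinates, whose origin is the TCP and whose axes are the flange's). Camera axes: x right, y down, z forward; pixel columns grow to the right and rows downward; lengths in mm; the calibration is good to about 2 mm. A picture is of the moment at which its call begins: read the wrist's pose just before it. get_calibration takes no time and is no camera call.
- finish_job(): hands the job in; it is judged then, once.
The state is a dict: "time_s": time; "joints": joint angles; "dq": joint speeds; "tau": joint torques, N m; "eef_pos": TCP position; "ee_rot": TCP orientation; "force": force on the tool from outside, world axes, zero at the start; "wrist_torque": the same for the moment, N m; "grip_width": opening from 0.0 (shut) to 1.0 (fully open); "grip_force": force on a finger pad.
Only numpy, scipy, OpenCV 4.12 (cv2) and the standard library are available. Lean on these libraries where they do the work, as an engineer would, in place of code of your own. Each camera call takes 0.05 s, during which the arm holds its last target. There are 200 camera calls.

### The job

Take the rectangular glass cell out of its stand and lower it upright into the photometer's open channel, turned so that its two clear end faces look along the channel at the lamp and the detector. Then slide it gently along the channel floor towards the detector until it bears against the locating block, keep a light pressure on it for a moment so that the end face is flush with the block, and let go, leaving it there. It is glass and the block is a set reference, so use only light force; leave the other things on the bench where they are.

Things in the scene. Friction and masses are not known exactly. Their poses are not given: they have to be found in the camera images.
- cell: upright glass cell 22 (own x) x 14 (own y) x 55 mm tall, 30 to 55 g, the top 10 mm a black stopper. The two 14 mm wide end faces (own x = +-11 mm) are clear, the two 22 mm wide sides (own y = +-7 mm) frosted: grip it by these. Origin at the centre of its underside, z up; either way round will do. It starts 18 mm deep in the stand, 37 mm out
- stand: fixed white block 130 (own x) x 60 (own y) x 30 mm high, origin at the centre of its underside. Its rectangular pocket (own x = -35 mm) holds the cell, long side along own x, 1 mm clear all round, pocket floor 12 mm above the bench; a round pocket at own x = +35 mm holds the vial
- photometer: fixed bench photometer 180 (own x) x 240 (own y) mm, origin at the centre of its underside. White base 46 mm high; on it an open aluminium channel along own y (the light path), floor at z = 50 mm, between two grey housings (x = -63 to +87 mm, up to z = 97 mm) joined by a white spine at x > +57 mm, 90 mm high: the lamp (cooling slots on top) at y < -49 mm, the detector (plain top) at y > +49 mm
- channel (a point): the middle of the channel floor, 50 mm above the photometer's origin, same axes: +y runs along the light path to the detector. The channel is 98 mm long; upright inner faces at x = +-8 mm up to 14 mm above the floor, then flared lead-ins out to x = +-12 mm at 21 mm. From y = -45 to 0 mm it is always free. Glass slides on it with friction about 0.6
- detector (a point): centre of the channel's end at the detector housing, at floor height, 49 mm from channel; same axes. Before it in the channel stands the locating block: rigid dark steel, as wide as the channel, 8 mm long, 32 mm high. It is set anew each time and not measured: its face towards the lamp is anywhere 13 to 45 mm short of this point, to be found by feel
- vial: round glass vial with black stopper, diameter 24 mm, 48 mm tall, in the stand's round pocket; origin at the centre of its underside. To be left alone
- tube_rack: loose white rack of red-capped tubes 70 x 200 mm, 94 mm tall, beyond the work; origin at the centre of its underside. To be left alone
- bottle: white reagent bottle, diameter 60 mm, 130 mm tall; origin at the centre of its underside. To be left alone
- cup: dark steel cup, diameter 70 mm, 80 mm tall; origin at the centre of its underside. To be left alone
Not all that is in view belongs to the job. Of the things that look like the cell, the smallest one is meant.

How it is judged:
By the outcome, as a careful person would: the job done as asked, in the order asked, and still so for the second after the job is handed in, with the robot touching nothing.
It also fails if it takes over 72 s, if anything falls off the work surface, if the arm or the gripper's body presses on something with over 40 N, if the wrist force passes 120 N, or if a joint passes its speed limit or range.

## Working session

There is one attempt and no reset: what is moved stays moved. The work goes in short steps, Python scripts to look and compute and a tool call to move; the robot and the scene stay as the last step left them, time stands still between calls to the robot, and variables do not carry over. Pictures are saved under pics/ and viewed, at most 12 in all, crops included, and the job is handed in when it is done.

Besides the shell and the picture viewer there is one more tool, called after ">>>" as a command line: name --argument value ..., lists and objects as JSON in quotes. arm_command: Moves the arm, as the interface text tells. Its arguments: {"type":"object","properties":{"steps":{"type":"array"},"squeeze":{"type":"number"}},"required":["steps"]}

```bash
mkdir -p pics; ls
cat > h.py <<'E'
from rig import *
import numpy as np, cv2
from scipy.spatial.transform import Rotation as R
def cam(name,s=None):
    c=get_calibration(name);K=np.array(c["intrinsics"],float);D=np.array(c["D"],float)
    if "rvec" in c:
        r=cv2.Rodrigues(np.array(c["rvec"],float))[0];t=np.array(c["tvec"],float).ravel()
    else:
        s=s or sense();q=s["ee_rot"];T=np.eye(4);T[:3,:3]=R.from_quat([q[1],q[2],q[3],q[0]]).as_matrix();T[:3,3]=s["eef_pos"]
        W=np.linalg.inv(T@np.array(c["T_tool_cam"]));r=W[:3,:3];t=W[:3,3]
    return K,D,r,t
def plane(c,px,z):
    K,D,r,t=c;u=cv2.undistortPoints(np.array(px,float).reshape(-1,1,2),K,D).reshape(-1,2)
    d=np.c_[u,np.ones(len(u))]@r;o=-r.T@t
    return o+d*((z-o[2])/d[:,2])[:,None]
def proj(c,P):
    K,D,r,t=c;return cv2.projectPoints(np.array(P,float).reshape(-1,1,3),cv2.Rodrigues(r)[0],t,K,D)[0].reshape(-1,2)
def snap(n,f):
    s=sense();im=capture(n);cv2.imwrite(f"pics/{f}.png",im[:,:,::-1]);return im,cam(n,s)
E
python3 - <<'E'
from h import *
print(sense())
a=[snap(n,n+"0")[0] for n in("scene","side","wrist")]
for n in("scene","side","wrist"):
    c=cam(n);print(n,-c[2].T@c[3],c[2][2])
z=np.vstack([np.hstack(a[:2]),np.hstack([a[2],a[2]*0])])
cv2.imwrite("pics/all.png",cv2.resize(z,(800,600),interpolation=cv2.INTER_AREA)[:,:,::-1])
E
```

```text
pics
{'time_s': 0.0, 'joints': array([-1.46338139e+00,  3.13449876e-01,  1.49846813e+00,  1.93440492e-05,
        1.33099898e+00, -2.23378043e-01]), 'dq': array([ 7.32978895e-05,  1.64944049e-03, -2.56873776e-03,  3.26965797e-04,
        1.69983234e-03, -3.07679644e-04]), 'tau': array([ 1.08480916e-03, -4.12267721e+01, -2.59739631e+01, -1.95608436e-04,
        4.15503295e-03,  9.90211646e-06]), 'eef_pos': array([ 170.49276172, -496.2815972 ,  244.72344208]), 'ee_rot': array([-6.60509583e-04,  9.86353317e-01,  1.64641113e-01,  4.77499067e-05]), 'force': array([-0.50371854, -0.07429286, -0.52420751]), 'wrist_torque': array([-0.01156203, -0.01776015,  0.00524186]), 'grip_force': 0.0, 'grip_width': 1.0010477695223947}
scene [1165.00235667   -4.33330035  676.07736673] [-0.66659831 -0.04533369 -0.74403733]
side [ 231.09905956 -512.28336658  498.28027844] [ 0.48459267  0.65027392 -0.58507587]
wrist [ 246.85322222 -470.58228929  373.62160992] [-0.29687868 -0.10078958 -0.94958123]
```

View pics/all.png

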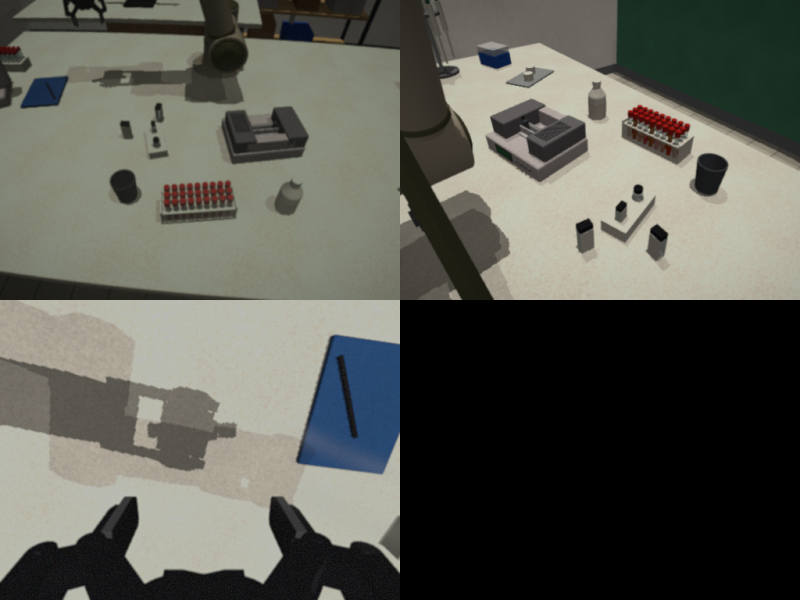

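The contact sheet shows three look-alikes, given here in side-view full-resolution pixels: free at about (237,300), in the stand at (283,270), and free at (330,310). The vial, at (305,243), is round. The one in the stand looks smallest and is the only one in a pocket, so I'll confirm it in an enlarged crop, with the photometer beside it.

Run:
```python
import cv2,numpy as np
s=cv2.imread("pics/side0.png");c=cv2.imread("pics/scene0.png")
a=cv2.resize(s[220:340,210:370],(800,600),interpolation=cv2.INTER_CUBIC);cv2.imwrite("pics/c1.png",np.clip(a*1.2,0,255))
a=cv2.resize(s[110:230,100:260],(400,300),interpolation=cv2.INTER_CUBIC)
b=cv2.resize(c[120:210,275:395],(400,300),interpolation=cv2.INTER_CUBIC)
d=cv2.resize(c[120:210,140:260],(400,300),interpolation=cv2.INTER_CUBIC)
e=cv2.resize(s[120:192,160:256],(400,300),interpolation=cv2.INTER_CUBIC)
cv2.imwrite("pics/c2.png",np.clip(np.vstack([np.hstack([a,b]),np.hstack([d,e])])*1.4,0,255))
```

```text
[ WARN:0@0.096] global loadsave.cpp:1063 imwrite_ Unsupported depth image for selected encoder is fallbacked to CV_8U.
```

View pics/c1.png

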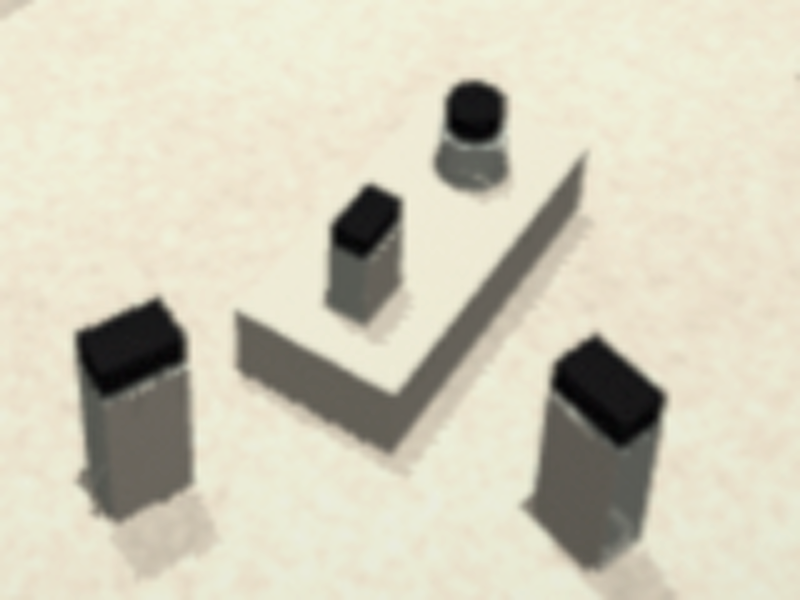

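View pics/c2.png

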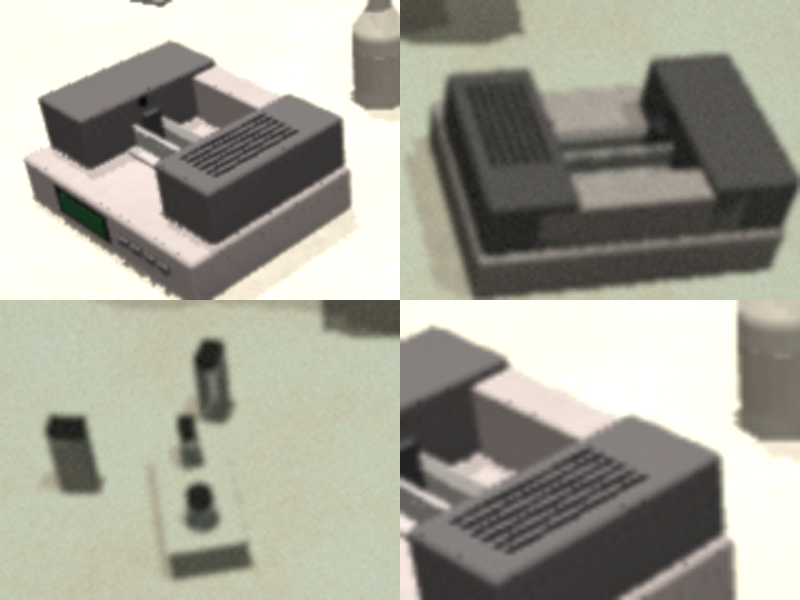

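The crop confirms it. The narrow cell at side (283,271) stands in the stand, while the free blocks at (237,300) and (330,310) are clearly larger. The photometer's lamp (slotted) is near right and the detector is at upper left, with the dark block inside the channel. Next I'll measure the coarse poses.

Run:
```python
from h import *
c=cam("side"); np.set_printoptions(precision=1,suppress=True)
f=lambda L,x,y,s:np.array(L,float)/s+[x,y]
print("stand",plane(c,f([(237,312),(397,392),(590,150)],210,220,5),30))
print("celltop",plane(c,f([(368,185),(403,200),(368,235),(333,222)],210,220,5),67))
print("lamp",plane(c,f([(157,178),(290,97),(345,122),(207,212)],100,110,2.5),97))
print("det",plane(c,f([(38,98),(172,42),(213,66),(82,118)],100,110,2.5),97))
print("base",plane(c,f([(25,158),(190,270),(350,172)],100,110,2.5),46))
s=sense();q=s["ee_rot"];print(R.from_quat([q[1],q[2],q[3],q[0]]).as_matrix())
print(np.array(get_calibration("wrist")["T_tool_cam"]),get_calibration("wrist")["intrinsics"])
```

```text
stand [[ 465.2 -188.    30. ]
 [ 485.4 -243.    30. ]
 [ 607.  -205.1   30. ]]
celltop [[ 510.4 -197.6   67. ]
 [ 515.  -209.3   67. ]
 [ 496.8 -213.8   67. ]
 [ 491.7 -203.1   67. ]]
lamp [[435.8  74.5  97. ]
 [582.7 119.6  97. ]
 [596.7  54.9  97. ]
 [445.7  11.3  97. ]]
det [[407.  254.6  97. ]
 [549.3 283.2  97. ]
 [557.1 213.5  97. ]
 [424.6 197.3  97. ]]
base [[381.8 251.3  46. ]
 [428.   19.1  46. ]
 [599.   54.4  46. ]]
[[ 0.9  0.3 -0. ]
 [ 0.3 -0.9  0. ]
 [ 0.  -0.  -1. ]]
[[   0.    -0.9   -0.3   80.6]
 [   1.     0.    -0.     0.3]
 [   0.    -0.3    0.9 -128.7]
 [   0.     0.     0.     1. ]] [[291.8   0.  260.5]
 [  0.  291.8 195.8]
 [  0.    0.    1. ]]
```

>>> arm_command --steps '[[[1, 0.9, -0.42, 0, 0, 0, 0], [1, 0.9, -0.42, 0, 0, 0, 0], [1, 0.9, -0.42, 0, 0, 0, 0], [1, 0.9, -0.42, 0, 0, 0, 0], [1, 0.9, -0.42, 0, 0, 0, 0], [1, 0.9, -0.42, 0, 0, 0, 0], [1, 0.9, -0.42, 0, 0, 0, 0], [1, 0.9, -0.42, 0, 0, 0, 0]]]'

```text
time_s: 1.15
eef_pos: [457.4, -219.4, 245.2]
ee_rot: [-0.0, 0.986, 0.165, -0.0]
force: [-0.1, -0.8, -0.2]
grip_width: 1.001
grip_force: 0.0
```

Run:
```python
from h import *
s=sense();print(s["time_s"],s["eef_pos"],s["ee_rot"]);im,c=snap("wrist","w1")
# predicted cell top corners
print(proj(c,[(503,-206,67),(503,-206,30),(536,-196.5,30),(570,-187,60)]))
cv2.imwrite("pics/w1b.png",cv2.resize(im,(800,600))[:,:,::-1])
```

```text
1.15 [ 457.38685979 -219.3955797   245.19383783] [-5.21334403e-05  9.86355955e-01  1.64626613e-01 -7.63635958e-05]
[[262.36567627 133.03259308]
 [262.18413408 129.51324662]
 [263.80310205  98.180275  ]
 [266.35781284  60.20197934]]
```

View pics/w1b.png

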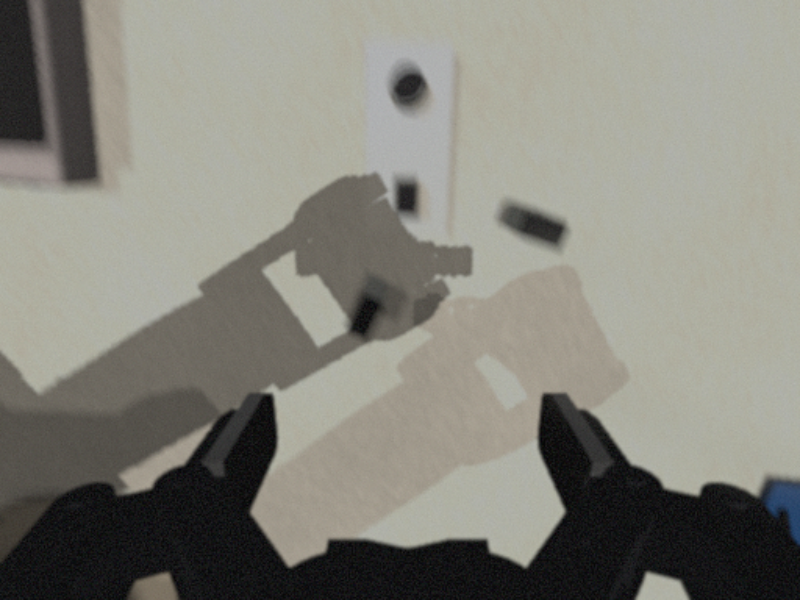

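The wrist view (800x600) shows the stand upright in the frame: cell stopper at (406,197), vial at (408,82), larger decoys at (365,312) and (533,222). That puts the cell about 7 px further along tool x than the side estimate. I'll go lower for a closer look.

>>> arm_command --steps '[[[0.45, 0.18, 0, 0.77, 0, 0, 0], [0.45, 0.18, 0, 0.77, 0, 0, 0], [0.45, 0.18, 0, 0.76, 0, 0, 0], [0.45, 0, 0, 0, 0, 0, 0], [0.45, 0, 0, 0, 0, 0, 0]]]'

```text
time_s: 1.82
eef_pos: [482.3, -212.5, 131.7]
ee_rot: [0.001, 0.986, 0.165, 0.001]
force: [0.9, -0.0, -0.4]
grip_width: 0.448
grip_force: 0.0
```

Run:
```python
from h import *
np.set_printoptions(precision=1,suppress=True)
s=sense();print(s["time_s"],s["eef_pos"],s["grip_width"]);im,c=snap("wrist","w2")
g=im.max(2);m=((g<38)*255).astype(np.uint8)
n,l,st,ce=cv2.connectedComponentsWithStats(m)
for i in range(1,n):
    if 150<st[i,4]<30000: 
        r=cv2.minAreaRect(np.argwhere(l==i)[:,::-1].astype(np.float32));print(st[i],r,plane(c,[r[0]],67))
cv2.imwrite("pics/w2b.png",cv2.resize(im,(800,600))[:,:,::-1])
```

```text
1.825 [ 482.3 -212.5  131.7] 0.44802279437320475
[252 170  19  31 548] ((261.0, 185.0), (30.0, 18.0), 90.0) [[ 505.8 -205.2   67. ]]
[366 196  48  26 503] ((389.7936096191406, 211.06051635742188), (44.264015197753906, 20.52132225036621), 17.354022979736328) [[ 517.3 -298.    67. ]]
[   14   242   493   142 29652] ((259.9999694824219, 312.5), (491.99993896484375, 140.99996948242188), -0.0) [[ 404.7 -239.1   67. ]]
```

View pics/w2b.png

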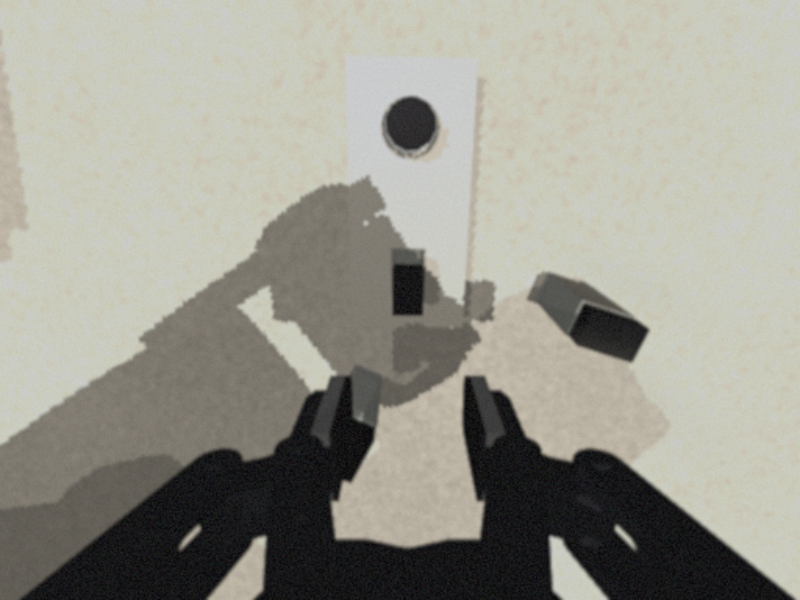

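The view shows the cell stopper at (407,290), the vial at (411,124), the decoys at (610,330) and partly behind the left finger at (365,400). The wrist gives the cell at (505.8,-205.2) and the side view (503.5,-206), so they agree within 2–3 mm. Stand yaw is about 17.7°. I'll go above the cell, then down.

>>> arm_command --steps '[[[0.45, 0.48, 0.015, 0, 0, 0, 0.13], [0.45, 0, 0, 0.3, 0, 0, 0], [0.45, 0, 0, 0.4, 0, 0, 0], [0.45, 0, 0, 0.4, 0, 0, 0], [0.45, 0, 0, 0.35, 0, 0, 0], [0.45, 0, 0, 0, 0, 0, 0]]]'

```text
time_s: 2.62
eef_pos: [503.8, -204.8, 57.0]
ee_rot: [-0.001, 0.988, 0.155, -0.001]
force: [0.4, -0.7, -0.4]
grip_width: 0.447
grip_force: 0.0
```

Run:
```python
from h import *
np.set_printoptions(precision=1,suppress=True)
s=sense();print(s["time_s"],s["eef_pos"],s["grip_width"],s["force"])
a,c=snap("wrist","w3");b,d=snap("side","s3")
print(proj(d,[(505,-205,67)]))
b=cv2.resize(b[210:330,220:340],(400,400),interpolation=cv2.INTER_CUBIC)
cv2.imwrite("pics/w3b.png",np.hstack([cv2.resize(a[60:360,110:410],(400,400)),b])[:,:,::-1])
```

```text
2.625 [ 503.8 -204.8   57. ] 0.4465253304505912 [ 0.4 -0.7 -0.4]
[[284.  261.3]]
```

View pics/w3b.png

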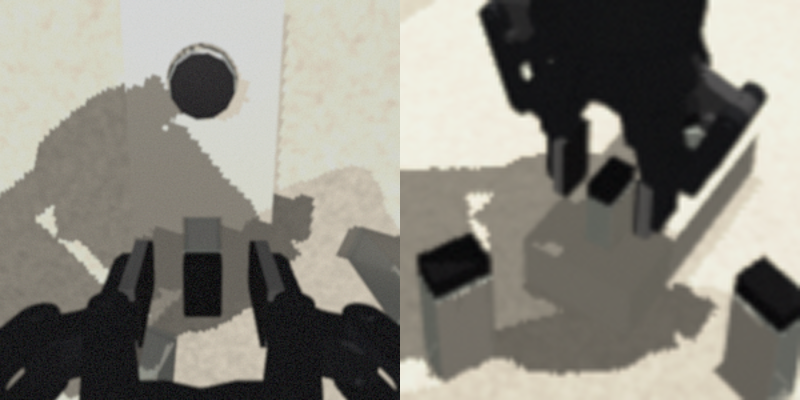

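The cell sits centred between the fingers at left-panel (203,285), with gaps of about 30 and 28 px, and the decoys are clear. I'll check the fore-aft position numerically.

Run:
```python
from h import *
np.set_printoptions(precision=1,suppress=True)
c=cam("wrist")
f=lambda L:np.array(L,float)*.75+[110,60]
print(plane(c,f([(183,252),(222,252),(183,318),(222,318)]),67))
print("tool centre +-11 at top", (proj(c,[(503.8+11*.952,-204.8+11*.306,67),(503.8-11*.952,-204.8-11*.306,67)])-[110,60])/.75)
```

```text
[[ 517.3 -195.1   67. ]
 [ 521.5 -207.9   67. ]
 [ 491.3 -203.1   67. ]
 [ 495.7 -216.7   67. ]]
tool centre +-11 at top [[197.8 264.4]
 [197.9 317.2]]
```

>>> arm_command --squeeze 20 --steps '[[[0.1, 0, 0, 0, 0, 0, 0], [0.1, 0, 0, 0, 0, 0, 0], [0.1, 0, 0, 0, 0, 0, 0], [0.1, 0, 0, 0, 0, 0, 0]]]'

```text
time_s: 3.22
eef_pos: [505.2, -205.1, 58.6]
ee_rot: [0.0, 0.988, 0.155, 0.0]
force: [-1.3, 0.1, 5.5]
grip_width: 0.16
grip_force: 26.2
```

>>> arm_command --steps '[[[0.1, 0, 0, -0.2, 0, 0, 0], [0.1, 0, 0, -0.3, 0, 0, 0], [0.1, 0, 0, -0.3, 0, 0, 0], [0.1, 0, 0, -0.3, 0, 0, 0], [0.1, 0, 0, -0.4, 0, 0, 0], [0.1, 0, 0, -0.5, 0, 0, 0], [0.1, 0, 0, -0.5, 0, 0, 0]]]'

```text
time_s: 4.1
eef_pos: [504.8, -204.8, 184.3]
ee_rot: [0.0, 0.988, 0.155, 0.0]
force: [0.2, -0.2, -0.5]
grip_width: 0.159
grip_force: 25.3
```

>>> arm_command --steps '[[[0.1, 0.13, -0.4, 0, 0, 0, 0], [0.1, 0.25, -0.86, 0, 0, 0, 0], [0.1, 0.25, -0.86, 0, 0, 0, 0], [0.1, 0.25, -0.86, 0, 0, 0, 0], [0.1, 0.25, -0.86, 0, 0, 0, 0], [0.1, 0.25, -0.86, 0, 0, 0, 0], [0.1, 0.25, -0.86, 0, 0, 0, 0], [0.1, 0.22, -0.84, 0, 0, 0, 0]]]'

```text
time_s: 5.1
eef_pos: [493.6, 130.5, 182.1]
ee_rot: [-0.0, 0.988, 0.155, -0.001]
force: [0.4, -0.0, 0.4]
grip_width: 0.153
grip_force: 25.3
```

>>> arm_command --steps '[[[0.1, 0, 0, 0, 0, 0, -0.7], [0.1, 0, 0, 0, 0, 0, -1], [0.1, 0, 0, 0, 0, 0, -1], [0.1, 0, 0, 0, 0, 0, -1], [0.1, 0, 0, 0, 0, 0, -1], [0.1, 0, 0, 0, 0, 0, -1], [0.1, 0, 0, 0, 0, 0, -1], [0.1, 0, 0, 0, 0, 0, -1]]]'

```text
time_s: 6.1
eef_pos: [493.8, 129.0, 182.0]
ee_rot: [-0.001, 0.741, 0.671, -0.001]
force: [-0.3, -0.0, -0.6]
grip_width: 0.162
grip_force: 25.3
```

>>> arm_command --steps '[[[0.1, 0, 0, 0, 0, 0, -1], [0.1, 0, 0, 0, 0, 0, -1], [0.1, 0, 0, 0, 0, 0, 0], [0.1, 0, 0, 0, 0, 0, 0]]]'

```text
time_s: 6.6
eef_pos: [494.5, 128.5, 182.5]
ee_rot: [-0.0, 0.636, 0.772, -0.0]
force: [0.1, -0.1, -0.6]
grip_width: 0.158
grip_force: 25.3
```

Run:
```python
from h import *
np.set_printoptions(precision=1,suppress=True)
s=sense();print(s["time_s"],s["eef_pos"],s["ee_rot"],s["grip_width"])
a,c=snap("wrist","w4");b,d=snap("scene","c4");
print(c[2],c[3])
u=np.array([.981,.194]);v=np.array([-.194,.981]);o=np.array([490.,153])
P=lambda x,y,z:(*(o+x*u+y*v),z)
print(proj(c,[P(-8,-45,64),P(8,-45,64),P(8,45,64),P(-8,45,64),P(-63,49,97),P(87,49,97)]))
cv2.imwrite("pics/w4b.png",cv2.resize(a,(800,600))[:,:,::-1])
```

```text
6.6 [494.5 128.5 182.5] [-0.   0.6  0.8 -0. ] 0.15787842692553872
[[ 1.   0.2 -0. ]
 [ 0.2 -0.9  0.3]
 [ 0.1 -0.3 -0.9]] [-509.9    8.1  330.7]
[[252.2 215.4]
 [269.7 215.3]
 [270.6 112.9]
 [251.  112.9]
 [171.4 109.2]
 [384.5 108.8]]
```

View pics/w4b.png

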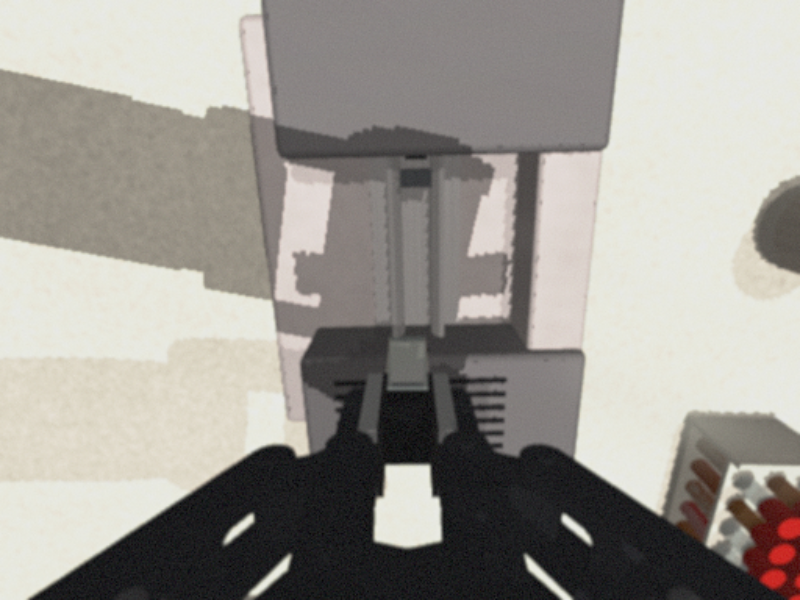

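The wrist view (800x600) shows the channel between the housings, running up the picture at x≈402–435, with the dark block near the detector end at (416,178). The detector housing front edge runs (280,155)–(607,150), and the lamp edge (303,360)–(585,350). I'll compute the photometer pose from these.

Run:
```python
from h import *
np.set_printoptions(precision=1,suppress=True)
c=cam("wrist");k=1.5625
f=lambda L,z:plane(c,np.array(L)/k,z)
d=f([(280,155),(607,150)],97);l=f([(303,360),(585,350)],97);print("det",d,"lamp",l)
for n,e in(("d",d),("l",l)):print(n,np.linalg.norm(e[1]-e[0]),np.degrees(np.arctan2(*(e[1]-e[0])[1::-1])))
print("base",f([(243,17),(290,418)],46))
im=cv2.imread("pics/w4.png").astype(int).sum(2)//3
for r in (125,150,175,195):print(r,im[r,225:305])
print(im[95:135,266])
print("yaw",2*np.degrees(np.arctan2(.772,.636)))
```

```text
det [[423.6 196.3  97. ]
 [566.  226.5  97. ]] lamp [[446.   98.5  97. ]
 [586.8 131.9  97. ]]
d 145.62048058119578 11.953285737369196
l 144.7262855159246 13.35257066811275
base [[384.9 256.3  46. ]
 [434.8  28.8  46. ]]
125 [135 132 132 131 131 132 132 128 132 134 126 120 126 133 135 135 136 136
 136 134 116 107 107 115 119 119 114 110 109 110 108 101  96 105 104 102
 102 104  97 105  99 101 104 105 105 113 131 128 112 101  91  96 100 101
  96 105 119 121 130 134 135 139 135 132 137 134 130 138 136 134 134 132
 131 129 128 127 127 127 127 126]
150 [133 129 131 132 127 132 131 131 133 133 132 131 128 128 126 136 131 130
 134 133 135 128 115 109 119 122 117 114 109 109 110 111 114 126 131 133
 130 133 137 136 130 137 137 135 134 132 130 131 125 104  96  96 105 102
 103 106 119 127 123 132 136 132 130 130 131 134 135 133 136 134 129 131
 134 128 129 131 152 189 216 219]
175 [130 130 130 129 129 132 129 127 128 131 129 131 130 129 134 134 133 128
 135 133 134 134 131 123 116 119 122 123 111 111 111 108 110 126 133 132
 131 135 131 131 130 131 131 133 133 129 128 125 114 101  92 103 101 100
 101 102 118 128 127 133 134 133 132 133 133 132 129 133 133 127 130 126
 131 131 131 127 132 131 131 129]
195 [129 130 129 126 127 129 127 128 126 124 127 127 128 129 121 122 130 131
 133 132 132 130 132 124 111 113 122 122 117 111 108 108 109 115 127 132
 131 133 132 130 134 131 129 135 133 130 129 132 129 112 102 100 100 104
 105 106 117 126 130 128 129 132 130 131 130 130 128 131 165 206 215 215
 214 216 213 218 218 217 220 218]
[ 71  67  62  55  47  33  52  87 105 105 103 103  94  65  61  51  57  53
  55  57  57  60  59  55  75  95 106 104 102 102 101 102 107 123 129 134
 133 134 133 132]
yaw 101.03427195797612
```

Run:
```python
from h import *
np.set_printoptions(precision=1,suppress=True)
c=cam("wrist")
a=plane(c,[(265.8,125),(265.7,150),(265.6,175),(266,195)],50);print(a)
d=a[0]-a[-1];print(np.degrees(np.arctan2(d[1],d[0])))
s=sense();q=s["ee_rot"];m=R.from_quat([q[1],q[2],q[3],q[0]]).as_matrix()
print(m,((a-s["eef_pos"])@m))
print("block top rows 102-119?",plane(c,[(266,107.5),(266,111),(266,119)],82))
# cell position via stopper/underside
im=cv2.imread("pics/w4.png").astype(int).sum(2)//3
print(im[230,235:290]);print(im[245,235:290])
```

```text
[[487.9 187.2  50. ]
 [492.1 165.7  50. ]
 [496.6 143.1  50. ]
 [500.8 124.2  50. ]]
101.62563607139379
[[-0.2  1.  -0. ]
 [ 1.   0.2  0. ]
 [ 0.  -0.  -1. ]] [[ 59.1   4.7 132.6]
 [ 37.2   4.7 132.6]
 [ 14.2   4.8 132.6]
 [ -5.2   5.3 132.6]]
block top rows 102-119? [[484.4 202.2  82. ]
 [484.9 199.8  82. ]
 [486.1 194.   82. ]]
[ 56  64  62  57  55  56  60  58  62  59  56  55  74  90  97 103 103 101
 100 106 101 108 107 106 105 104 106 102 108 105 102 103 105 106 103 102
 103  95  86  76  78  76  74  78  74  75  73  78  73  75  73  77  71  77
  74]
[76 83 86 82 79 77 81 80 73 54 31 26 46 72 85 88 79 70 73 72 80 71 76 76
 73 78 77 77 73 67 74 77 76 79 79 79 91 91 74 47 16 38 57 75 80 81 83 84
 83 84 82 73 61 39 33]
```

>>> arm_command --steps '[[[0.1, 0.14, 0.06, 0, 0, 0, -0.06], [0.1, 0, 0, 0.35, 0, 0, 0], [0.1, 0, 0, 0.35, 0, 0, 0], [0.1, 0, 0, 0.34, 0, 0, 0], [0.1, 0, 0, 0, 0, 0, 0]]]'

```text
time_s: 7.32
eef_pos: [496.0, 135.8, 129.9]
ee_rot: [-0.001, 0.631, 0.776, -0.001]
force: [-1.3, 0.7, -0.6]
grip_width: 0.159
grip_force: 25.3
```

Run:
```python
from h import *
np.set_printoptions(precision=1,suppress=True)
s=sense();print(s["time_s"],s["eef_pos"],s["ee_rot"],s["force"])
a,c=snap("wrist","w5");b,d=snap("side","s5")
z=np.hstack([cv2.resize(a[90:330,170:350],(450,600),interpolation=cv2.INTER_CUBIC),cv2.resize(b[110:230,150:220],(350,600),interpolation=cv2.INTER_CUBIC)])
cv2.imwrite("pics/w5b.png",z[:,:,::-1])
```

```text
7.325 [496.  135.8 129.9] [-0.   0.6  0.8 -0. ] [-1.3  0.7 -0.6]
```

View pics/w5b.png

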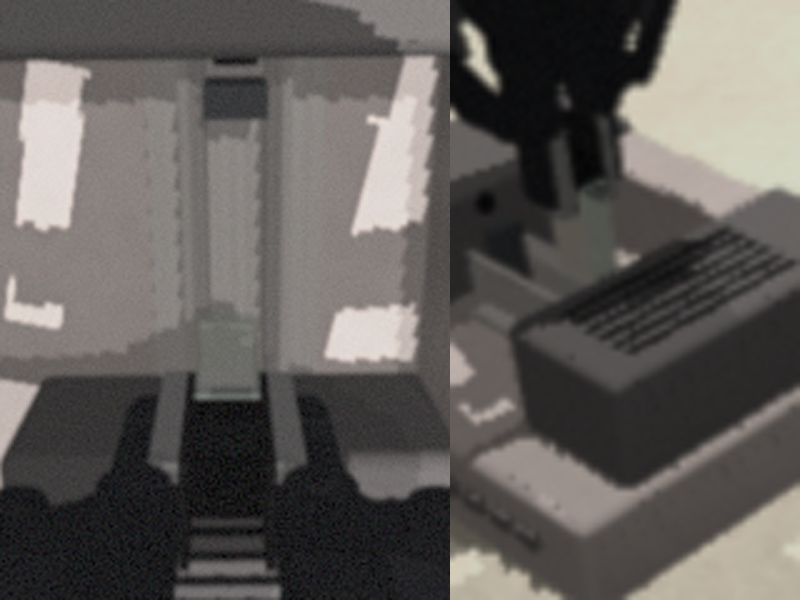

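The cell's underside edge spans left-panel x≈200–260 and the channel floor and block x≈205–264, so the cell is about 1.2 mm off, well inside the lead-in, and parallel. I'll correct and lower it.

>>> arm_command --steps '[[[0.1, 0, 0.024, 0, 0, 0, 0], [0.1, 0, 0, 0.12, 0, 0, 0], [0.1, 0, 0, 0.12, 0, 0, 0], [0.1, 0, 0, 0.12, 0, 0, 0], [0.1, 0, 0, 0, 0, 0, 0]]]'

```text
time_s: 8.05
eef_pos: [497.4, 135.8, 112.2]
ee_rot: [-0.0, 0.631, 0.776, -0.0]
force: [0.0, -0.3, -0.7]
grip_width: 0.158
grip_force: 25.3
```

>>> arm_command --steps '[[[0.1, 0, 0, 0.06, 0, 0, 0], [0.1, 0, 0, 0.06, 0, 0, 0], [0.1, 0, 0, 0, 0, 0, 0]]]'

```text
time_s: 8.43
eef_pos: [497.7, 135.8, 106.7]
ee_rot: [0.0, 0.631, 0.776, 0.0]
force: [0.6, -0.2, -0.4]
grip_width: 0.159
grip_force: 25.3
```

>>> arm_command --steps '[[[0.1, 0, 0, 0.06, 0, 0, 0], [0.1, 0, 0, 0.05, 0, 0, 0], [0.1, 0, 0, 0, 0, 0, 0]]]'

```text
time_s: 8.8
eef_pos: [497.7, 135.8, 101.1]
ee_rot: [-0.0, 0.631, 0.776, 0.0]
force: [2.0, 1.3, -1.0]
grip_width: 0.156
grip_force: 25.3
```

>>> arm_command --steps '[[[0.1, 0, 0, 0.03, 0, 0, 0], [0.1, 0, 0, 0.02, 0, 0, 0], [0.1, 0, 0, 0, 0, 0, 0]]]'

```text
time_s: 9.18
eef_pos: [497.7, 135.8, 98.8]
ee_rot: [0.0, 0.631, 0.776, 0.0]
force: [0.8, -0.2, -0.3]
grip_width: 0.161
grip_force: 25.2
```

>>> arm_command --steps '[[[0.1, 0, 0, 0.02, 0, 0, 0], [0.1, 0, 0, 0, 0, 0, 0], [0.1, 0, 0, 0, 0, 0, 0]]]'

```text
time_s: 9.55
eef_pos: [497.7, 135.8, 97.8]
ee_rot: [0.0, 0.631, 0.776, 0.0]
force: [0.9, 0.3, -1.3]
grip_width: 0.158
grip_force: 25.2
```

>>> arm_command --steps '[[[0.1, 0, 0, 0.02, 0, 0, 0], [0.1, 0, 0, 0, 0, 0, 0], [0.1, 0, 0, 0, 0, 0, 0]]]'

```text
time_s: 9.93
eef_pos: [497.7, 135.8, 96.8]
ee_rot: [0.0, 0.631, 0.776, 0.0]
force: [0.4, 0.3, -1.5]
grip_width: 0.161
grip_force: 25.2
```

>>> arm_command --steps '[[[0.1, 0, 0, 0.01, 0, 0, 0], [0.1, 0, 0, 0, 0, 0, 0], [0.1, 0, 0, 0, 0, 0, 0]]]'

```text
time_s: 10.3
eef_pos: [497.8, 135.8, 96.6]
ee_rot: [0.0, 0.631, 0.776, 0.0]
force: [-0.3, -0.5, 5.6]
grip_width: 0.157
grip_force: 26.1
```

>>> arm_command --steps '[[[0.1, 0, 0, 0.01, 0, 0, 0], [0.1, 0, 0, 0, 0, 0, 0], [0.1, 0, 0, 0, 0, 0, 0]]]'

```text
time_s: 10.68
eef_pos: [497.8, 135.8, 96.5]
ee_rot: [0.0, 0.631, 0.776, 0.0]
force: [-2.9, -0.1, 10.9]
grip_width: 0.158
grip_force: 26.9
```

>>> arm_command --steps '[[[0.1, 0, 0, 0.01, 0, 0, 0], [0.1, 0, 0, 0, 0, 0, 0], [0.1, 0, 0, 0, 0, 0, 0]]]'

```text
time_s: 11.05
eef_pos: [497.9, 135.8, 96.5]
ee_rot: [0.0, 0.631, 0.776, 0.0]
force: [-3.7, -0.3, 16.4]
grip_width: 0.164
grip_force: 27.6
```

>>> arm_command --steps '[[[0.1, 0, 0, -0.026, 0, 0, 0], [0.1, 0, 0, 0, 0, 0, 0], [0.1, 0, 0, 0, 0, 0, 0]]]'

```text
time_s: 11.42
eef_pos: [497.8, 135.8, 96.6]
ee_rot: [0.0, 0.631, 0.776, 0.0]
force: [1.0, -0.1, 2.7]
grip_width: 0.159
grip_force: 25.8
```

>>> arm_command --steps '[[[0.1, 0.04, 0, 0, 0, 0, 0], [0.1, 0.04, 0, 0, 0, 0, 0], [0.1, 0.04, 0, 0, 0, 0, 0], [0.1, 0.04, 0, 0, 0, 0, 0], [0.1, 0, 0, 0, 0, 0, 0]]]'

```text
time_s: 12.05
eef_pos: [496.0, 143.8, 96.6]
ee_rot: [-0.0, 0.631, 0.776, 0.0]
force: [0.6, 0.1, 3.0]
grip_width: 0.155
grip_force: 25.8
```

>>> arm_command --steps '[[[0.1, 0.04, 0, 0, 0, 0, 0], [0.1, 0.04, 0, 0, 0, 0, 0], [0.1, 0.04, 0, 0, 0, 0, 0], [0.1, 0.04, 0, 0, 0, 0, 0], [0.1, 0.04, 0, 0, 0, 0, 0], [0.1, 0.04, 0, 0, 0, 0, 0], [0.1, 0.04, 0, 0, 0, 0, 0], [0.1, 0, 0, 0, 0, 0, 0]]]'

```text
time_s: 13.05
eef_pos: [493.2, 157.6, 96.6]
ee_rot: [-0.0, 0.631, 0.776, 0.0]
force: [-0.6, 0.4, 2.5]
grip_width: 0.157
grip_force: 25.8
```

>>> arm_command --steps '[[[0.1, 0.04, 0, 0, 0, 0, 0], [0.1, 0.04, 0, 0, 0, 0, 0], [0.1, 0.04, 0, 0, 0, 0, 0], [0.1, 0.04, 0, 0, 0, 0, 0], [0.1, 0, 0, 0, 0, 0, 0]]]'

```text
time_s: 13.68
eef_pos: [491.5, 165.4, 96.6]
ee_rot: [-0.0, 0.631, 0.776, 0.0]
force: [1.0, 0.3, 2.5]
grip_width: 0.157
grip_force: 25.8
```

>>> arm_command --steps '[[[0.1, 0.03, 0, 0, 0, 0, 0], [0.1, 0.03, 0, 0, 0, 0, 0], [0.1, 0.03, 0, 0, 0, 0, 0], [0.1, 0.03, 0, 0, 0, 0, 0], [0.1, 0.02, 0, 0, 0, 0, 0], [0.1, 0, 0, 0, 0, 0, 0]]]'

```text
time_s: 14.42
eef_pos: [490.1, 172.2, 96.6]
ee_rot: [-0.0, 0.631, 0.776, 0.0]
force: [0.4, -1.4, 2.6]
grip_width: 0.159
grip_force: 25.8
```

>>> arm_command --steps '[[[0.1, 0.015, 0, 0, 0, 0, 0], [0.1, 0.015, 0, 0, 0, 0, 0], [0.1, 0.015, 0, 0, 0, 0, 0], [0.1, 0, 0, 0, 0, 0, 0]]]'

```text
time_s: 14.92
eef_pos: [489.7, 174.3, 96.6]
ee_rot: [-0.0, 0.631, 0.776, 0.0]
force: [-0.3, -0.4, 2.4]
grip_width: 0.161
grip_force: 25.8
```

>>> arm_command --steps '[[[0.1, 0.01, 0, 0, 0, 0, 0], [0.1, 0.01, 0, 0, 0, 0, 0], [0.1, 0, 0, 0, 0, 0, 0]]]'

```text
time_s: 15.3
eef_pos: [489.5, 175.2, 96.6]
ee_rot: [-0.0, 0.631, 0.776, -0.0]
force: [0.0, -1.1, 2.1]
grip_width: 0.158
grip_force: 25.7
```

>>> arm_command --steps '[[[0.1, 0.01, 0, 0, 0, 0, 0], [0.1, 0.01, 0, 0, 0, 0, 0], [0.1, 0.01, 0, 0, 0, 0, 0], [0.1, 0, 0, 0, 0, 0, 0]]]'

```text
time_s: 15.8
eef_pos: [489.2, 176.7, 96.6]
ee_rot: [-0.0, 0.631, 0.776, 0.0]
force: [-0.2, -0.7, 2.5]
grip_width: 0.158
grip_force: 25.7
```

>>> arm_command --steps '[[[0.1, 0.01, 0, 0, 0, 0, 0], [0.1, 0.01, 0, 0, 0, 0, 0], [0.1, 0.005, 0, 0, 0, 0, 0], [0.1, 0, 0, 0, 0, 0, 0]]]'

```text
time_s: 16.3
eef_pos: [489.0, 177.9, 96.6]
ee_rot: [-0.0, 0.631, 0.776, 0.0]
force: [0.5, -1.9, 2.0]
grip_width: 0.163
grip_force: 25.7
```

>>> arm_command --steps '[[[0.1, 0.01, 0, 0, 0, 0, 0], [0.1, 0.01, 0, 0, 0, 0, 0], [0.1, 0, 0, 0, 0, 0, 0], [0.1, 0, 0, 0, 0, 0, 0]]]'

```text
time_s: 16.8
eef_pos: [488.7, 178.9, 96.6]
ee_rot: [-0.0, 0.631, 0.776, 0.0]
force: [0.2, 0.3, 1.5]
grip_width: 0.158
grip_force: 25.7
```

>>> arm_command --steps '[[[0.1, 0.01, 0, 0, 0, 0, 0], [0.1, 0.01, 0, 0, 0, 0, 0], [0.1, 0, 0, 0, 0, 0, 0], [0.1, 0, 0, 0, 0, 0, 0]]]'

```text
time_s: 17.3
eef_pos: [488.5, 179.9, 96.6]
ee_rot: [-0.0, 0.631, 0.776, 0.0]
force: [0.0, -0.6, 2.6]
grip_width: 0.163
grip_force: 25.7
```

>>> arm_command --steps '[[[0.1, 0.01, 0, 0, 0, 0, 0], [0.1, 0.01, 0, 0, 0, 0, 0], [0.1, 0.01, 0, 0, 0, 0, 0], [0.1, 0, 0, 0, 0, 0, 0]]]'

```text
time_s: 17.8
eef_pos: [488.2, 181.4, 96.6]
ee_rot: [-0.0, 0.631, 0.776, 0.0]
force: [0.1, -0.7, 1.9]
grip_width: 0.157
grip_force: 25.7
```

>>> arm_command --steps '[[[0.1, 0.01, 0, 0, 0, 0, 0], [0.1, 0.01, 0, 0, 0, 0, 0], [0.1, 0.005, 0, 0, 0, 0, 0], [0.1, 0, 0, 0, 0, 0, 0]]]'

```text
time_s: 18.3
eef_pos: [488.0, 182.6, 96.6]
ee_rot: [-0.0, 0.631, 0.776, 0.0]
force: [1.5, -1.0, 2.0]
grip_width: 0.155
grip_force: 25.7
```

Run:
```python
from h import *
a,c=snap("wrist","w6");b,d=snap("side","s6")
z=np.hstack([cv2.resize(a[150:300,200:320],(480,600),interpolation=cv2.INTER_CUBIC),cv2.resize(b[120:195,140:180],(320,600),interpolation=cv2.INTER_CUBIC)])
cv2.imwrite("pics/w6b.png",np.clip(z[:,:,::-1]*1.5,0,255).astype(np.uint8))
```

```text
(no output)
```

View pics/w6b.png

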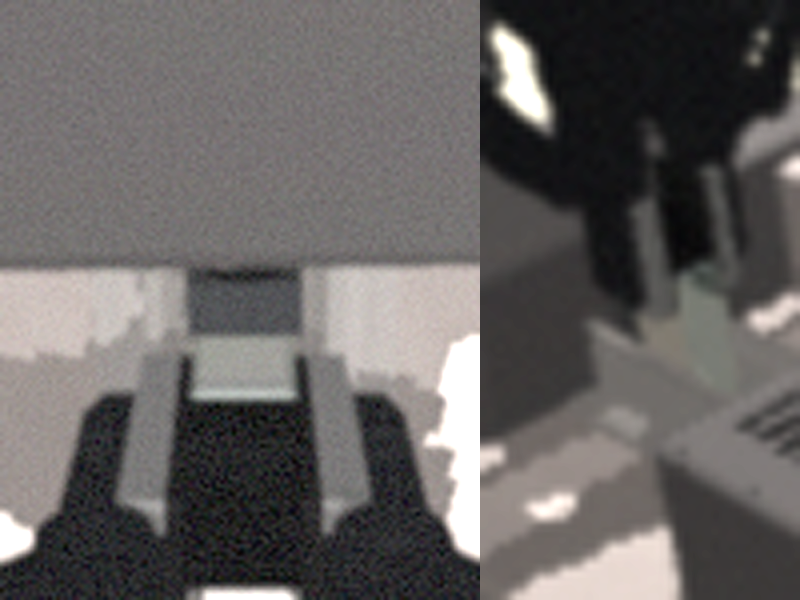

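The wrist view shows the cell's front glass at rows 340–400, directly below the block top at rows 270–335 in the left panel, so they are very close. The cell is upright in the side panel. I'll work out the remaining gap.

Run:
```python
from h import *
np.set_printoptions(precision=1,suppress=True)
s=sense();c=cam("wrist",s);q=s["ee_rot"];m=R.from_quat([q[1],q[2],q[3],q[0]]).as_matrix()
f=lambda u,v:(200+u/4,150+v/4)
for n,p,z in(("block near top",f(245,335),82),("block far top",f(245,272),82),("cell stopper low edge",f(245,400),95),("housing",f(100,266),97)):
    print(n,((plane(c,[p],z)[0]-s["eef_pos"])@m))
```

```text
block near top [11.4  0.4 14.6]
block far top [20.6  0.4 14.6]
cell stopper low edge [8.7 0.4 1.6]
housing [ 27.6 -16.8  -0.4]
```

>>> arm_command --steps '[[[0.1, 0.01, 0, 0, 0, 0, 0], [0.1, 0.01, 0, 0, 0, 0, 0], [0.1, 0, 0, 0, 0, 0, 0], [0.1, 0, 0, 0, 0, 0, 0]]]'

```text
time_s: 18.9
eef_pos: [487.8, 183.6, 96.6]
ee_rot: [-0.0, 0.631, 0.776, 0.0]
force: [0.6, -0.7, 2.1]
grip_width: 0.159
grip_force: 25.7
```

>>> arm_command --steps '[[[0.1, 0.01, 0, 0, 0, 0, 0], [0.1, 0.01, 0, 0, 0, 0, 0], [0.1, 0, 0, 0, 0, 0, 0], [0.1, 0, 0, 0, 0, 0, 0]]]'

```text
time_s: 19.4
eef_pos: [487.6, 184.2, 96.6]
ee_rot: [0.0, 0.631, 0.776, -0.0]
force: [0.5, -5.4, 2.4]
grip_width: 0.156
grip_force: 25.7
```

>>> arm_command --steps '[[[0.1, -0.002, 0, 0, 0, 0, 0], [0.1, 0, 0, 0, 0, 0, 0], [0.1, 0, 0, 0, 0, 0, 0], [0.1, 0, 0, 0, 0, 0, 0], [0.1, 0, 0, 0, 0, 0, 0], [0.1, 0, 0, 0, 0, 0, 0], [0.1, 0, 0, 0, 0, 0, 0], [0.1, 0, 0, 0, 0, 0, 0]]]'

```text
time_s: 20.4
eef_pos: [487.7, 184.2, 96.6]
ee_rot: [0.0, 0.631, 0.776, -0.0]
force: [0.2, -5.8, 1.4]
grip_width: 0.159
grip_force: 25.7
```

Run:
```python
from h import *
np.set_printoptions(precision=2,suppress=True)
F=[]
for i in range(6): capture("wrist"); s=sense(); F.append(np.r_[s["force"],s["wrist_torque"]])
print(np.mean(F,0),s["eef_pos"],s["ee_rot"],s["time_s"])
```

```text
[ 0.77 -5.19  2.06 -0.95 -0.1   0.03] [487.66 184.2   96.6 ] [ 0.    0.63  0.78 -0.  ] 20.7
```

>>> arm_command --steps '[[[0.2, 0, 0, 0, 0, 0, 0], [0.25, 0, 0, 0, 0, 0, 0], [0.3, 0, 0, 0, 0, 0, 0], [0.35, 0, 0, 0, 0, 0, 0], [0.35, 0, 0, 0, 0, 0, 0]]]'

```text
time_s: 21.32
eef_pos: [487.6, 184.4, 96.6]
ee_rot: [-0.0, 0.631, 0.776, 0.0]
force: [1.0, 0.5, -0.1]
grip_width: 0.349
grip_force: 0.0
```

Run:
```python
from h import *
s=sense();print(s["force"],s["grip_width"])
a,c=snap("wrist","w7");b,d=snap("side","s7")
z=np.hstack([cv2.resize(a[150:300,200:320],(480,600),interpolation=cv2.INTER_CUBIC),cv2.resize(b[120:195,140:180],(320,600),interpolation=cv2.INTER_CUBIC)])
cv2.imwrite("pics/w7b.png",np.clip(z[:,:,::-1]*1.5,0,255).astype(np.uint8))
```

```text
[ 1.04044126  0.47793299 -0.10698551] 0.3487373892222146
```

View pics/w7b.png

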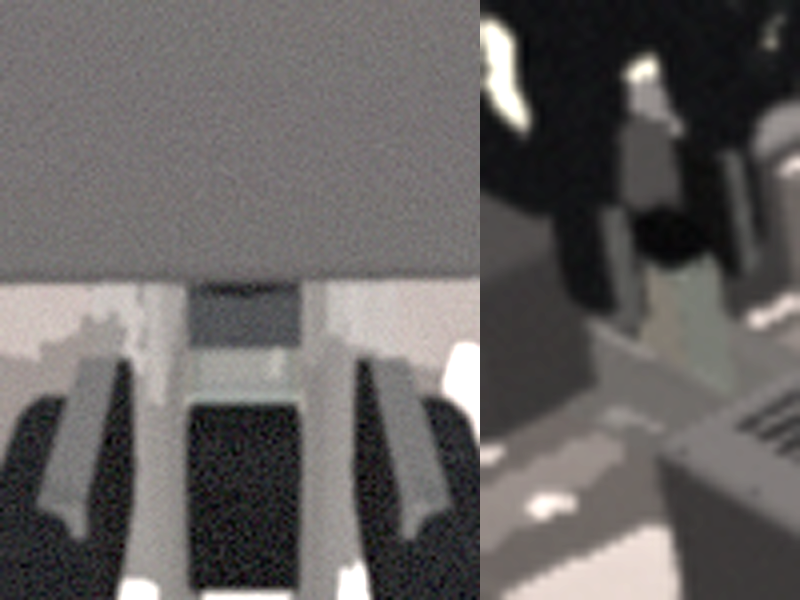

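The cell stands free, square and upright against the block: block edge at row 345, cell edges vertical at x=188 and 300. I'll withdraw straight up.

>>> arm_command --steps '[[[0.35, 0, 0, -0.1, 0, 0, 0], [0.35, 0, 0, -0.2, 0, 0, 0], [0.35, 0, 0, -0.4, 0, 0, 0], [0.35, 0, 0, -0.6, 0, 0, 0], [0.35, 0, 0, -0.6, 0, 0, 0], [0.35, 0, 0, -0.4, 0, 0, 0], [0.35, 0, 0, 0, 0, 0, 0]]]'

```text
time_s: 22.3
eef_pos: [488.2, 184.5, 213.3]
ee_rot: [0.001, 0.631, 0.776, 0.001]
force: [0.4, 0.0, -1.1]
grip_width: 0.351
grip_force: 0.0
```

Run:
```python
from h import *
np.set_printoptions(precision=1,suppress=True)
s=sense();print(s["eef_pos"],s["force"]);a,c=snap("wrist","w8")
a=cv2.resize(a[100:340,170:350],(600,800-0) if 0 else (450,600),interpolation=cv2.INTER_CUBIC)
cv2.imwrite("pics/w8b.png",np.clip(a[:,:,::-1]*1.3,0,255).astype(np.uint8))
```

```text
[488.2 184.5 213.3] [ 0.4  0.  -1.1]
```

View pics/w8b.png

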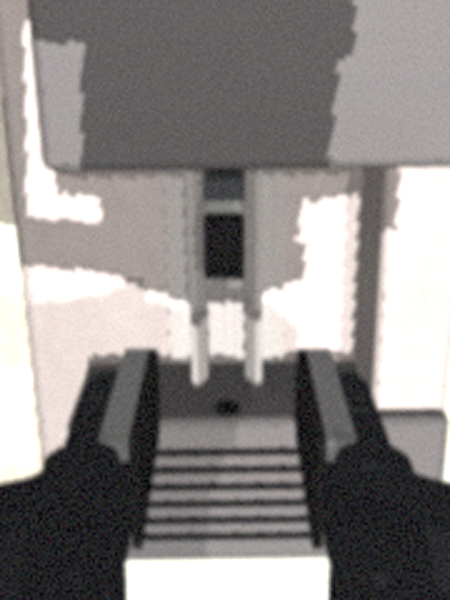

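The cell (stopper at 224,245) stands square in the channel. The light strip between it and the block top is its own front glass above the block, and nothing touches it.

```bash
python3 -c "
from rig import *
print(finish_job())"
```

```text
the job is handed in; nothing more can be done
None
```

The job is handed in at about 22 s of the 72 s allowed: the glass cell stands upright in the photometer channel, end faces along the light path, against the locating block after about 5 N held for over a second, and the gripper is clear of it. Nothing else on the bench was touched as far as the pictures and force readings show.

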